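# Unhook the burin panel from the sloping easel and lay it in its tray

### The job

Fetch the engraving tools: turn the brass keeper with the red post fully aside, slide the blue tool panel along the easel to the robot's left until both studs stand in the wide ends of its keyholes, and lift it clear of the studs. Lower the panel, tools up, into the dark wooden tray, keep hold of it until it rests flat on the tray's floor, then let go. Leave the corks, loupe, bottle and glass where they stand.

Things in the scene. Friction and masses are not known exactly. Their poses are not given: they have to be found in the camera images.
- easel: Fixed easel; its frame is level, origin on the table. Its 250 x 290 mm board slopes up at 30 deg towards +x. Board coordinates in mm: a up the slope, b left (easel +y), w along the board's normal, board centre 0,0,0; point a,b,w lies in the easel frame at x = 0.866a - 0.5w, y = b, z = 90 + 0.5a + 0.866w. A 12 mm lip runs along the lower edge, a -122 to -110
- panel: Loose blue panel, ~0.45 kg, flat on the board. Frame: x up the slope, y left, z along the normal; origin on the underside, middle of its 160 (x) x 170 (y) mm outline. Wood x -80 to 40, 12 thick; aluminium strip with keyholes x 40 to 80, 5 thick. Tools clipped on at y +-50 and +-66 reach z 22. Hung, its origin is at a 9, b -20 to -18 mm, the studs in the slots' left, narrow ends
- panel_grip (a point): Middle of the top of the panel's pale wooden grip, panel frame (-6, 0, 50) mm, near the centre of mass. The grip is 18 mm thick (y), 60 long (x), and rises from 12 to 50 mm above the panel's underside
- hole_left (a point): Centre of the left keyhole's square wide end (24 x 24 mm), on the strip's upper face, panel frame (60, 42.5, 5) mm. From it a 12 mm wide slot runs left (+y), ending 31 mm from this centre
- hole_right (a point): The same for the right keyhole, panel frame (60, -61.5, 5) mm
- stud_left (a point): Top centre of the left steel stud, board coordinates 70, 48.5, 12.5 mm. Shank diameter 9, 8.5 high; head diameter 16, 4 thick. The heads pass the wide ends when these are centred on the studs within 3 mm: panel origin at a = 10, b = 6. After the push the panel may have sagged down the slope by up to 7 mm: move it back up by that, then lift along the normal; clear after 16 mm
- stud_right (a point): Top centre of the right stud, the same, board coordinates 70, -55.5, 12.5 mm
- end_stop (a point): Middle of the top of a fixed brass block on the board, 30 (a) x 14 (b) x 10 mm high, at board coordinates 60, 99.5, 10 mm. It halts the panel's left edge when the panel's origin is at b = 7.5 mm, studs in the wide ends
- keeper (a joint): Angle (rad) of the brass keeper bar, 14 mm wide, 40 long from the pivot, 3 to 9 mm above the board, that stops the panel going left. 0: it points right (-b), its end at the panel's left edge; grows as it swings down the slope, towards the robot; 1.57 points straight down the slope, limit 1.65. From 1.4 the panel passes. Friction about 2 N at the post; it stays where left
- keeper_post (a point): Top centre of the keeper's red post: diameter 12 mm, standing 9 to 36 mm above the board, 28 mm from the keeper's pivot
- keeper_pivot (a point): The keeper's pivot on the board surface, board coordinates 10, 107, 0 mm; its axis is the board's normal
- tray: Fixed dark wooden tray, grey lining, 204 (x) x 214 (y) mm outside, 192 x 202 inside, walls 18 mm high, floor 6 mm above the table; origin at the centre of its underside, z up. The panel fits with its x axis along the tray's x axis, either way round, with about 16 mm to spare on each side. It is on the other side of the robot's centre line from the easel
- cork_a: Cork standing, diameter 26, 34 mm high, bystander, in front of the easel and tray; origin at the centre of its underside
- cork_b: Cork like the other, bystander, farther back; origin at the centre of its underside
- loupe: Small black folding loupe, 34 x 34 x 44 mm, bystander; origin at the centre of its underside
- bottle: White bottle, diameter 44, 85 mm high, bystander at the left; origin at the centre of its underside
- water_glass: Amber glass, diameter 68, 80 mm high, bystander at the near right; origin at the centre of its underside
Mind the look-alikes: they are no part of the job. Of the things like the panel, leave any that is orange or pink; of the rest the larger one is meant.

How it is judged:
On the way, in this order (a step that is already met when the one before it is completed fails the run):
1. the keeper is turned aside (beyond 1.3 rad) (value of joint keeper above 1.3 rad), for 0.1 s.
2. the panel, still on the studs, is slid until the studs stand in the wide ends (panel origin at easel y above 2 mm) (y of panel in the frame of easel between 0.002 and 0.02 m and z of panel in the frame of easel below 0.11 m), for 0.2 s.
3. the panel is lifted off, at least about 40 mm and touching nothing of the easel (z of panel in the frame of easel above 0.135 m and contact force between panel and easel below 0.05 N), for 0.2 s.
4. the panel rests in the tray, nearly flat, while the fingers still hold it (z of panel in the frame of tray below 0.02 m and angle between panel's own z axis and vertical below 0.15 rad and contact force between panel and tray above 0.3 N and contact force between the fingers and panel above 0.5 N), for 0.1 s.
At the end, for the whole second after the job is handed in: The panel lies at rest on the tray floor, tools up: its origin within 30 mm of the tray's centre along both tray axes (as between the walls it must be), at most 12 mm above the table, tilted less than 0.05 rad (x of panel in the frame of tray between -0.03 and 0.03 m and y of panel in the frame of tray between -0.03 and 0.03 m and z of panel in the frame of tray below 0.012 m and angle between panel's own z axis and vertical below 0.05 rad and linear speed of panel below 0.01 m/s and contact force between panel and tray above 1 N); the robot touches nothing.
It fails at once if a bystander is shifted by more than 25 mm (distance of any of cork_a, cork_b, loupe, bottle, water_glass from where it was at the start of the episode above 0.025 m).
It also fails if it takes over 54 s, if anything falls off the work surface, if the arm or the gripper's body presses on something with over 40 N, if the wrist force passes 120 N, or if a joint passes its speed limit or range.

### The arm

A 7-joint arm with a two-finger parallel gripper is mounted at the origin on the work surface. World frame = base frame: x ahead of the robot, y to its left, z up, the work surface at z = 0. Lengths are in m, angles in rad, forces in N, time in s.
With the tool pointing down it reaches from about 0.35 to 0.9 m from the base axis. Payload 8.1 kg.
Tool frame: the origin (TCP) lies midway between the tips of the shut fingers; the grasp point (between the pads) lies 19 mm behind it; z points along the fingers, y is the line along which they close (so a half turn about z gives the same grasp; the last joint's range is limited). The gripper opens to 92 mm and grips with 3 to 60 N. Pads are 19 mm wide; open, the fingers measure 130 mm over their backs; the gripper's body (75 mm by 190 mm) begins 47 mm behind the grasp point.
Start: joints at [-1.211, 0.434, 0.025, 1.573, -0.012, 1.134, -0.075], TCP at [0.279, 0.559, 0.227] pointing down, gripper open.
Joint ranges: [-2.62, 2.62], [-0.44, 2.09], [-1.27, 1.32], [0.08, 2.57], [-1.32, 4.46], [0.12, 2], [-2.74, 2.74]. Speed limits (rad/s): [2.22, 2.22, 3.01, 3.01, 3.14, 3.14, 3.14].

### API

Orientations are given as a rotation vector (axis times angle).
In Python, from cell import arm gives the robot as it stands.
- The arm moves only by the tool move_arm, never from a script. Its argument "motion" is a list of rows, each an object of numbers: "tx", "ty", "tz": the shift along the tool's x, y, z normalised to -1 to 1, where 1 is 1000 mm; "twist": the turn about the tool's z normalised to -1 to 1, where 1 is pi/2 rad. In form: [{"tx": .., "ty": .., "tz": .., "twist": ..}, ...]. A call has 1 to 12 rows; each row shifts and turns the commanded pose from where the row before left it, along the tool's axes as they then stand; what a row does not reach is not made up. A row lasts 1/10 s, in which the tool goes at most 50 mm and 8.59 degrees, less where a joint would pass 70% of its speed; a pose out of reach is approached as far as the arm can. A call with a number of a shift or a turn outside -1 to 1 is refused whole. A call with a gripper value outside its range is refused whole. "gripper" is the gripper's target within -1 to 1 (shut at 1, half-way at 0, fully open at -1), set as the call begins (left out, the last holds). The fingers move at their own pace and stop on an object; "squeeze" is the grip in N (left out, the last holds). Time passes only in rows, so rows that do not move let the fingers close. It gives the time, the measured TCP pose, the force, the opening and the grip force at its end, in the units of the state.
- arm.observe(): the state, without advancing time (a new reading comes with each control period).
- arm.get_image(name): name is "scene" or "top"; returns the picture (420x560x3 uint8, red, green, blue); there is no depth.
- arm.calibration(name): a dict with "K" (3x3 intrinsics, pixels), "k1" (the pictures are not rectified: a ray, as slopes to the right and down, at radius r is drawn at 1 + k1 r^2 times it, then the intrinsics apply), "T" (4x4, takes a point from camera to world coordinates). Camera axes: x right, y down, z forward; pixel columns grow to the right and rows downward; lengths in m; the calibration is good to about 2 mm. A picture is of the moment at which its call begins. calibration takes no time and is no camera call.
- arm.sign_off(): hands the job in; it is judged then, once.
Trained networks look in the newest picture that a camera, given by its name, has taken for a name from the list of things; names that differ only in an ending like _2 or _b are one class to them, and where a whole thing is asked for, a point or a joint stands for the part that bears it (a point fixed in the world has none). Each returns a list of dicts, best first, with "conf" (0 to 1); they miss things now and then, are a little off and sometimes report something else, mostly with a low value. They report only what shows in the picture. A call takes as long as a camera call. They do not tell look-alikes from the thing itself.
- arm.look_for(camera, query): "point" ([column, row] as shares, 0 to 1, of the picture: columns of its width, rows of its height, amid what is visible of it).
- arm.regions_of(camera, query): "region" (420x560 bool, what is visible of it) and "point" ([column, row] as shares, 0 to 1, of the picture: columns of its width, rows of its height, amid what is visible of it).
- arm.place_of(camera, query): "point" ([column, row] as shares, 0 to 1, of the picture: columns of its width, rows of its height: a listed point, or the origin of a listed thing).
The state is a dict: "clock": time; "joints": joint angles; "dq": joint speeds; "joint_efforts": joint torques, N m; "position": TCP position; "ee_rot": TCP orientation; "force": force on the tool from outside, world axes, zero at the start; "ft_torque": the same for the moment, N m; "width": opening from 0.0 (shut) to 1.0 (fully open); "gripper_force": force on a finger pad.
Only numpy, scipy, OpenCV 4.12 (cv2) and the standard library are available. Lean on these libraries where they do the work, as an engineer would, in place of code of your own. Each camera call takes 0.05 s, during which the arm holds its last target. There are 200 camera calls.

## Working session

There is one attempt and no reset: what is moved stays moved. The work goes in short steps, Python scripts to look and compute and a tool call to move; the robot and the scene stay as the last step left them, time stands still between calls to the robot, and variables do not carry over. Pictures are saved under pics/ and viewed, at most 10 in all, crops included, and the job is handed in when it is done.

Besides the shell and the picture viewer there is one more tool, called after "Request:" as a command line: name --argument value ..., lists and objects as JSON in quotes. move_arm: Moves the arm, as the interface text tells. Scaled input: -1 to 1 covers 1000 mm each way for a shift and pi/2 rad each way for a turn. Its arguments: {"type":"object","properties":{"motion":{"type":"array","items":{"type":"object","properties":{"tx":{"type":"number"},"ty":{"type":"number"},"tz":{"type":"number"},"twist":{"type":"number"}}}},"gripper":{"type":"number"},"squeeze":{"type":"number"}},"required":["motion"]}

```bash
mkdir -p pics; ls; python3 - <<'E'
from cell import arm
import cv2
for c in("scene","top"):
    im=arm.get_image(c); cv2.imwrite(f"pics/{c}0.png",cv2.cvtColor(im,cv2.COLOR_RGB2BGR))
    k=arm.calibration(c); print(c,k["K"].tolist(),k["k1"],k["T"].round(4).tolist())
    for q in("panel_grip","hole_left","hole_right","stud_left","stud_right","end_stop","keeper_post","keeper_pivot","tray","easel","panel","cork_a","loupe","bottle","water_glass"):
        print(q,[( (d["point"][0]*560).__round__(1),(d["point"][1]*420).__round__(1),round(d["conf"],2)) for d in arm.place_of(c,q)[:4]])
print(arm.observe())
E
```

```text
pics
scene [[406.3845949585951, 0.0, 284.99443549619355], [0.0, 406.3845949585951, 209.9564041309044], [0.0, 0.0, 1.0]] -0.04389246147832257 [[0.7931, 0.3311, -0.5112, 1.2703], [0.6091, -0.4268, 0.6685, -1.0288], [0.0031, -0.8416, -0.5401, 0.8976], [0.0, 0.0, 0.0, 1.0]]
panel_grip [(142.4, 298.1, 0.81), (210.7, 303.8, 0.77), (218.4, 229.2, 0.7), (256.6, 226.5, 0.68)]
hole_left [(219.2, 304.4, 0.92), (218.1, 231.5, 0.89), (286.8, 234.0, 0.83), (155.7, 289.5, 0.78)]
hole_right [(242.4, 218.8, 0.83), (223.6, 288.7, 0.76), (147.5, 279.1, 0.67), (266.5, 247.7, 0.66)]
stud_left [(291.3, 230.0, 0.79), (258.3, 228.0, 0.46)]
stud_right [(270.8, 241.0, 0.72), (294.2, 221.8, 0.2)]
end_stop []
keeper_post [(281.4, 223.4, 0.45)]
keeper_pivot [(289.4, 223.5, 0.55), (181.1, 268.1, 0.4), (294.3, 227.9, 0.26), (258.2, 230.1, 0.17)]
tray [(330.0, 209.1, 0.6)]
easel [(270.7, 260.1, 0.69), (287.9, 234.6, 0.59)]
panel [(133.5, 288.0, 0.82), (266.7, 243.1, 0.8), (216.4, 216.0, 0.69), (291.3, 221.4, 0.66)]
cork_a [(265.2, 219.7, 0.54), (351.9, 255.4, 0.44)]
loupe [(280.5, 207.7, 0.58)]
bottle [(346.5, 179.
[... 1024 characters left out ...]
5.5, 0.9)]
{'clock': 1.6, 'joints': array([-1.21058958,  0.43451235,  0.02499216,  1.57320666, -0.01158761,
        1.13399418, -0.07511515]), 'dq': array([ 0.00035558,  0.00196526,  0.00030405, -0.00062141, -0.00029908,
        0.00066269,  0.00042749]), 'joint_efforts': array([-2.70908895e-04, -6.67641234e+01,  9.84477662e-01, -3.14813447e+01,
       -6.05935673e-02,  3.29028605e-02,  3.01406260e-05]), 'position': array([0.2790671 , 0.55924998, 0.22673149]), 'ee_rot': array([7.20633224e-01, 3.05780023e+00, 3.31377330e-05]), 'force': array([ 0.41407734, -0.08860358, -0.02943219]), 'ft_torque': array([ 0.0120605 , -0.03675212,  0.00475793]), 'gripper_force': 0.0, 'width': 0.9977922345972043}
```

```bash
python3 - <<'E'
import cv2
t=cv2.imread("pics/top0.png"); cv2.imwrite("pics/topc.png",cv2.resize(t[130:310,90:480],None,fx=2.05,fy=2.05,interpolation=cv2.INTER_CUBIC))
s=cv2.imread("pics/scene0.png"); cv2.imwrite("pics/sc.png",cv2.resize(s[150:340,110:370],None,fx=3,fy=3,interpolation=cv2.INTER_CUBIC))
E
```

```text
(no output)
```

View pics/topc.png

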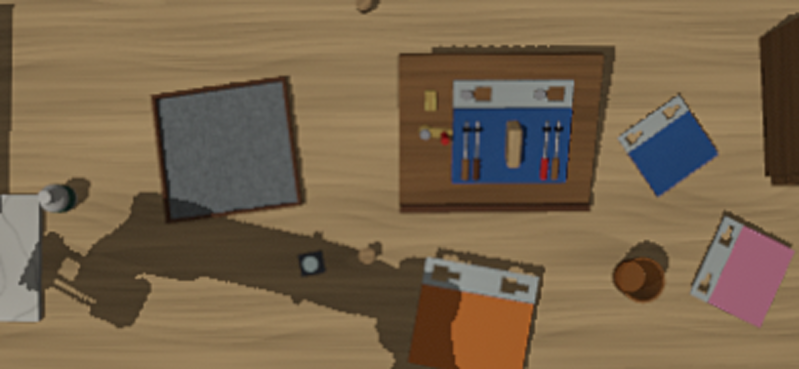

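View pics/sc.png

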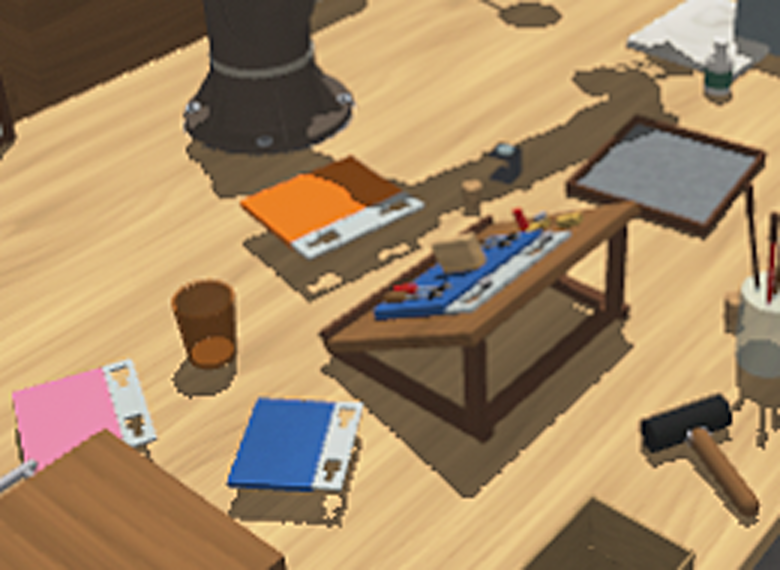

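The top view shows the hung blue panel on the easel at about (339,195). The tray is at (202,203), and the keeper's red post is at about (307,197) left of the panel. The smaller blue panel on the table at (415,202) and the orange and pink ones are look-alikes. Next I fit the easel and tray poses.

```bash
cat > h.py <<'E'
import numpy as np, cv2
from scipy.optimize import minimize
from cell import arm
CAL={c:arm.calibration(c) for c in("scene","top")}
def proj(c,P):
    k=CAL[c];P=np.atleast_2d(P);T=np.linalg.inv(k["T"]);q=P@T[:3,:3].T+T[:3,3]
    s=q[:,:2]/q[:,2:];s=s*(1+k["k1"]*(s**2).sum(1,keepdims=True))
    return s*[k["K"][0][0],k["K"][1][1]]+[k["K"][0][2],k["K"][1][2]]
def pose(p,Q):  # p=x,y,yaw
    c,s=np.cos(p[2]),np.sin(p[2]);Q=np.atleast_2d(Q)
    return np.c_[c*Q[:,0]-s*Q[:,1]+p[0],s*Q[:,0]+c*Q[:,1]+p[1],Q[:,2]]
def board(A):
    A=np.atleast_2d(A)/1000;a,b,w=A.T
    return np.c_[.866*a-.5*w,b,.09+.5*a+.866*w]
def box(x,y,z): return np.array([[i,j,k] for i in x for j in y for k in z],float)
def hull(c,groups,S=4):
    m=np.zeros((420*S,560*S),np.uint8)
    for g in groups:
        uv=proj(c,g);h=cv2.convexHull(((uv+.5)*S).astype(np.float32))
        cv2.fillConvexPoly(m,np.round(h).astype(np.int32),1)
    return m
def fit(p0,groups_of,masks,S=4):
    M={c:cv2.resize(m.astype(np.uint8),None,fx=S,fy=S,interpolation=cv2.INTER_NEAREST) for c,m in masks.items()}
    def f(p):
        return sum(1-(h&M[c]).sum()/(h|M[c]).sum() for c in M for h in[hull(c,groups_of(p),S)])
    r=minimize(f,p0,method="Nelder-Mead",options=dict(initial_simplex=np.array(p0)+np.vstack([np.zeros(3),np.diag([.02,.02,.08])]),xatol=1e-4,fatol=1e-4))
    return r.x,r.fun
E
cat > m.py <<'E'
from h import *
R={}
for c in("scene","top"):
    im=arm.get_image(c)
    cen={"scene":{"panel":(262,237),"tray":(333,208),"easel":(270,245)},"top":{"panel":(340,194),"tray":(201,203),"easel":(340,194)}}[c]
    for q in cen:
        d=arm.regions_of(c,q)
        best=min(d,key=lambda r:np.hypot(*(np.array(r["point"])*[560,420]-cen[q])))
        R[c,q]=best["region"];print(c,q,best["conf"],np.array(best["point"])*[560,420],best["region"].sum())
    cv2.imwrite(f"pics/{c}_m.png",np.hstack([R[c,q].astype(np.uint8)*255 for q in cen]))
    hsv=cv2.cvtColor(im,cv2.COLOR_RGB2HSV)
    red=(((hsv[...,0]<6)|(hsv[...,0]>174))&(hsv[...,1]>170)&(hsv[...,2]>60)).astype(np.uint8)
    n,l,s,ce=cv2.connectedComponentsWithStats(red)
    print("red",[(ce[i].round(1).tolist(),int(s[i,4])) for i in range(1,n) if s[i,4]>2])
def pg(p,b=-19,a=9):
    B=lambda x,y,z:pose(p,board(box(x,y,z)+[a,b,0]))
    return [B((-80,40),(-85,85),(0,12)),B((40,80),(-85,85),(0,5)),B((-36,24),(-9,9),(12,50))]
def tg(p): return [pose(p,box((-.102,.102),(-.107,.107),(0,.018)))]
def bg(p): return [pose(p,board(box((-125,125),(-145,145),(-1,0))))]
k={c:R[c,"panel"] for c in("scene","top")}; t={c:R[c,"tray"] for c in("scene","top")}
for name,g,M,p0 in(("easel/panel",pg,k,(.49,-.2,0)),("tray",tg,t,(.48,.12,.1))):
    for cs in(("scene","top"),("top",),("scene",)):
        p,f=fit(p0,g,{c:M[c] for c in cs}); print(name,cs,p.round(4),round(f,3))
        if len(cs)==2: P=p;  np.save(name[:4]+".npy",p)
E=np.load("ease.npy")
eb={"top":R["top","easel"]|R["top","panel"]}
p,f=fit(E,bg,eb);print("board top",p.round(4),f)
for n,A in dict(grip=(3,-19,50),sl=(70,48.5,12.5),sr=(70,-55.5,12.5),stop=(60,99.5,10),post=(10,79,36),pivot=(10,107,0),hl=(69,23.5,5),hr=(69,-80.5,5)).items():
    print(n,[proj(c,pose(E,board(A))).round(1).tolist() for c in("scene","top")],pose(E,board(A)).round(4))
E
python3 m.py
```

```text
scene panel 0.97 [263.816 240.114] 876
scene tray 0.91 [332.08  206.094] 1575
scene easel 0.46 [265.776 241.29 ] 857
red [([289.1, 41.3], 243), ([443.4, 189.7], 567), ([421.5, 220.3], 10), ([283.2, 222.8], 18), ([399.6, 230.0], 14), ([367.0, 235.0], 9), ([366.2, 245.6], 9), ([244.4, 245.6], 17)]
top panel 0.6 [338.576 192.108] 2892
top tray 0.75 [199.528 202.902] 4365
top easel 0.77 [307.496 193.998] 4564
red [([94.0, 86.8], 4), ([90.9, 108.6], 161), ([286.4, 99.8], 10), ([164.8, 101.0], 26), ([198.6, 112.8], 24), ([306.4, 197.6], 19), ([355.0, 212.0], 27)]
easel/panel ('scene', 'top') [ 0.5741 -0.203  -0.0435] 0.189
easel/panel ('top',) [ 0.5739 -0.2035 -0.0122] 0.055
easel/panel ('scene',) [ 0.5741 -0.2035 -0.0522] 0.126
tray ('scene', 'top') [0.5639 0.2106 0.1197] 0.095
tray ('top',) [0.5664 0.2096 0.1195] 0.026
tray ('scene',) [0.5624 0.2117 0.1267] 0.05
board top [ 0.575  -0.2058 -0.0049] 0.041095549227486705
grip [[[260.1, 228.1]], [[339.9, 202.7]]] [[ 0.5509 -0.2211  0.1348]]
sl [[[291.5, 227.5]], [[317.2, 175.5]]] [[ 0.6306 -0.157   0.1358]]
sr [[[270.2, 242.3]], [[353.0, 176.7]]] [[ 0.626  -0.2609  0.1358]]
stop [[[299.4, 221.8]], [[299.4, 177.9]]] [[ 0.6254 -0.1057  0.1287]]
post [[[282.7, 218.9]], [[305.9, 197.4]]] [[ 0.5682 -0.1237  0.1262]]
pivot [[[291.9, 224.8]], [[296.1, 192.1]]] [[ 0.5874 -0.0965  0.095 ]]
hl [[[287.3, 233.1]], [[325.6, 175.2]]] [[ 0.6324 -0.1821  0.1288]]
hr [[[265.5, 248.3]], [[361.2, 176.3]]] [[ 0.6278 -0.286   0.1288]]
```

Request:
move_arm --motion '[{"twist": -0.094},{"twist": -0.094},{"twist": -0.094},{"tx": -0.019,"ty": -0.0424},{"tx": -0.019,"ty": -0.0424},{"tx": -0.019,"ty": -0.0424},{"tx": -0.019,"ty": -0.0424},{"tx": -0.019,"ty": -0.0424},{"tx": -0.019,"ty": -0.0424},{"tx": -0.019,"ty": -0.0424},{"tx": -0.019,"ty": -0.0424},{"tx": -0.019,"ty": -0.0424}]' --gripper 0.43 --squeeze 12

```text
invalid input
```

Request:
move_arm --motion '[{"tx": -0.019,"ty": -0.0424},{"tx": -0.019,"ty": -0.0424},{"tx": -0.019,"ty": -0.0424},{"tx": -0.019,"ty": -0.0424},{"tx": -0.019,"ty": -0.0424},{"tx": -0.019,"ty": -0.0424},{"tx": -0.019,"ty": -0.0424},{}]'

```text
invalid input
```

```bash
cat >> h.py <<'E'
EP=np.array([.574,-.2035,-.02]); TP=np.array([.565,.210,.12])
from scipy.spatial.transform import Rotation as Ro
def to(target_frame, pt):
    """tool-axes shift (in move units) to the world point target_frame*pt"""
    s=arm.observe();R=Ro.from_rotvec(s["ee_rot"]).as_matrix()
    d=R.T@(pose(target_frame,pt)[0]-s["position"])
    print("t",s["clock"],"pos",s["position"].round(4),"yang",np.degrees(np.arctan2(R[1,1],R[0,1])).round(2),"z",R[:,2].round(3),"shift",d.round(4),"F",s["force"].round(1),"w",round(s["width"]*92,1),s["gripper_force"])
E
python3 -c "
from h import *
to(EP,board((6,81,22)))"
```

```text
t 2.0 pos [0.2791 0.5592 0.2267] yang 63.48 z [ 0.  0. -1.] shift [-0.5645 -0.4801  0.1147] F [ 0.2 -0.2  0.5] w 92.1 0.0
```

Request:
move_arm --motion '[{"tx": 0,"ty": 0,"tz": 0,"twist": -0.094},{"tx": 0,"ty": 0,"tz": 0,"twist": -0.094},{"tx": 0,"ty": 0,"tz": 0,"twist": -0.094},{"tx": -0.019,"ty": -0.0424,"tz": 0,"twist": 0},{"tx": -0.019,"ty": -0.0424,"tz": 0,"twist": 0},{"tx": -0.019,"ty": -0.0424,"tz": 0,"twist": 0},{"tx": -0.019,"ty": -0.0424,"tz": 0,"twist": 0},{"tx": -0.019,"ty": -0.0424,"tz": 0,"twist": 0},{"tx": -0.019,"ty": -0.0424,"tz": 0,"twist": 0},{"tx": -0.019,"ty": -0.0424,"tz": 0,"twist": 0},{"tx": -0.019,"ty": -0.0424,"tz": 0,"twist": 0},{"tx": -0.019,"ty": -0.0424,"tz": 0,"twist": 0}]' --gripper 0.43 --squeeze 12

```text
clock: 3.2
position: [0.4429, 0.1726, 0.2271]
ee_rot: [0.031, 3.141, 0.001]
force: [0.8, 0.9, -0.6]
width: 0.288
gripper_force: 0.0
```

Request:
move_arm --motion '[{"tx": -0.019,"ty": -0.0424,"tz": 0,"twist": 0},{"tx": -0.019,"ty": -0.0424,"tz": 0,"twist": 0},{"tx": -0.019,"ty": -0.0424,"tz": 0,"twist": 0},{"tx": -0.019,"ty": -0.0424,"tz": 0,"twist": 0},{"tx": -0.019,"ty": -0.0424,"tz": 0,"twist": 0},{"tx": -0.019,"ty": -0.0424,"tz": 0,"twist": 0},{"tx": -0.019,"ty": -0.0424,"tz": 0,"twist": 0},{"tx": 0,"ty": 0,"tz": 0,"twist": 0},{"tx": 0,"ty": 0,"tz": 0,"twist": 0}]'

```text
clock: 4.1
position: [0.5695, -0.1264, 0.2265]
ee_rot: [-0.035, -3.141, 0.0]
force: [-0.6, 0.4, 0.2]
width: 0.284
gripper_force: 0.0
```

```bash
python3 -c "
from h import *
to(EP,board((6,81,22)))
for c in('scene','top'):
    im=arm.get_image(c); print(c,[(np.array(d['point'])*[560,420]).round(1).tolist()+[round(d['conf'],2)] for d in arm.place_of(c,'keeper_post')], proj(c,pose(EP,board((10,79,36)))))
im=arm.get_image('scene');cv2.imwrite('pics/s2.png',cv2.resize(im[130:280,200:380,::-1],None,fx=4,fy=4,interpolation=cv2.INTER_CUBIC))
"
```

```text
t 4.1 pos [ 0.5695 -0.1264  0.2265] yang 88.71 z [-0. -0. -1.] shift [-0.0003  0.004   0.1144] F [-0.6  0.4  0.2] w 26.2 0.0
scene [[283.8, 219.4, 0.54]] [[282.07678275 218.79961927]]
top [[266.4, 131.2, 0.75]] [[306.11529035 198.12315136]]
```

View pics/s2.png

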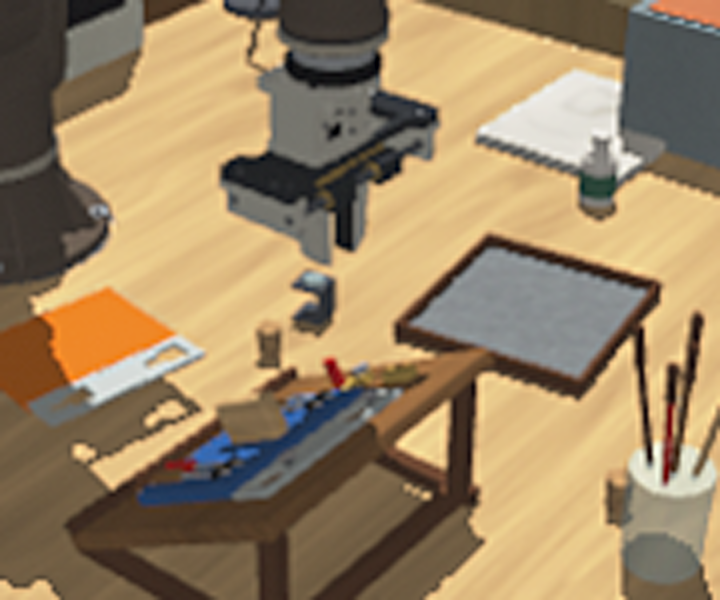

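The gripper (crop ~(335,240)) hovers above the red post (crop ~(333,372)), so I lower it over the post.

Request:
move_arm --motion '[{"tx": 0,"ty": 0.005,"tz": 0.03,"twist": 0},{"tx": 0,"ty": 0,"tz": 0.03,"twist": 0},{"tx": 0,"ty": 0,"tz": 0.02,"twist": 0},{"tx": 0,"ty": 0,"tz": 0.015,"twist": 0},{"tx": 0,"ty": 0,"tz": 0.01,"twist": 0},{"tx": 0,"ty": 0,"tz": 0.008,"twist": 0},{"tx": 0,"ty": 0,"tz": 0,"twist": 0},{"tx": 0,"ty": 0,"tz": 0,"twist": 0}]'

```text
clock: 5.15
position: [0.5699, -0.12, 0.1143]
ee_rot: [0.031, 3.141, -0.0]
force: [0.6, -0.2, 0.0]
width: 0.285
gripper_force: 0.0
```

Request:
move_arm --motion '[{"tx": 0,"ty": 0,"tz": 0,"twist": 0},{"tx": 0,"ty": 0,"tz": 0,"twist": 0},{"tx": 0,"ty": 0,"tz": 0,"twist": 0},{"tx": 0,"ty": 0,"tz": 0,"twist": 0},{"tx": 0,"ty": 0,"tz": 0,"twist": 0}]' --gripper 1

```text
clock: 5.65
position: [0.5699, -0.1249, 0.1147]
ee_rot: [0.037, 3.139, -0.008]
force: [1.4, -12.7, -1.3]
width: 0.119
gripper_force: 12.0
```

Request:
move_arm --motion '[{"tx": 0,"ty": -0.005,"tz": 0,"twist": 0},{"tx": 0.0048,"ty": 0.0006,"tz": 0.0028,"twist": 0},{"tx": 0.0046,"ty": 0.0016,"tz": 0.0027,"twist": 0},{"tx": 0.0043,"ty": 0.0027,"tz": 0.0025,"twist": 0},{"tx": 0.0037,"ty": 0.0036,"tz": 0.0021,"twist": 0},{"tx": 0.003,"ty": 0.0044,"tz": 0.0017,"twist": 0},{"tx": 0.0022,"ty": 0.005,"tz": 0.0013,"twist": 0},{"tx": 0.0013,"ty": 0.0054,"tz": 0.0008,"twist": 0},{"tx": 0.0003,"ty": 0.0056,"tz": 0.0002,"twist": 0},{"tx": 0,"ty": 0,"tz": 0,"twist": 0},{"tx": 0,"ty": 0,"tz": 0,"twist": 0}]'

```text
clock: 6.75
position: [0.543, -0.0961, 0.0987]
ee_rot: [-0.032, -3.136, 0.0]
force: [-5.1, -2.8, -2.8]
width: 0.121
gripper_force: 12.0
```

Request:
move_arm --motion '[{"tx": 0,"ty": 0,"tz": 0,"twist": 0},{"tx": 0,"ty": 0,"tz": 0,"twist": 0},{"tx": 0,"ty": 0,"tz": 0,"twist": 0},{"tx": 0,"ty": 0,"tz": -0.03,"twist": 0},{"tx": 0,"ty": 0,"tz": -0.04,"twist": 0},{"tx": 0.03,"ty": 0.04,"tz": -0.04,"twist": 0},{"tx": 0.03,"ty": 0.04,"tz": 0,"twist": 0},{"tx": 0,"ty": 0,"tz": 0,"twist": 0},{"tx": 0,"ty": 0,"tz": 0,"twist": 0}]' --gripper 0.43

```text
clock: 7.65
position: [0.4938, -0.0222, 0.2014]
ee_rot: [0.027, 3.14, 0.001]
force: [-0.8, -0.1, 0.3]
width: 0.282
gripper_force: 0.0
```

```bash
python3 -c "
from h import *
for c in('scene','top'):
    im=arm.get_image(c)
    for q,A in (('keeper_post',(-18,107,36)),('panel_grip',(3,-19,50)),('hole_left',(69,23.5,5)),('hole_right',(69,-80.5,5)),('stud_left',(70,48.5,12.5)),('stud_right',(70,-55.5,12.5))):
        print(c,q,[(np.array(d['point'])*[560,420]).round(1).tolist()+[round(d['conf'],2)] for d in arm.place_of(c,q)[:4]], proj(c,pose(EP,board(A))).round(1))
    cv2.imwrite(f'pics/{c}3.png',im[...,::-1])
t=cv2.imread('pics/top3.png')[150:240,270:390]; s=cv2.imread('pics/scene3.png')[190:280,210:330]
cv2.imwrite('pics/c3.png',cv2.resize(np.vstack([t,s]),None,fx=3.3,fy=3.3,interpolation=cv2.INTER_CUBIC))
to(EP,board((3,-19,50)))
"
```

```text
scene keeper_post [[285.2, 216.1, 0.44]] [[281.7 216.2]]
scene panel_grip [[141.0, 299.6, 0.96], [209.6, 304.3, 0.81], [280.5, 208.0, 0.71], [257.9, 229.9, 0.64]] [[259.9 228.3]]
scene hole_left [[284.3, 233.6, 0.95], [220.4, 303.7, 0.81], [152.6, 290.3, 0.67], [222.1, 231.2, 0.64]] [[287.3 232.9]]
scene hole_right [[150.2, 277.2, 0.83], [224.8, 283.4, 0.82], [242.8, 219.1, 0.72], [268.5, 248.7, 0.62]] [[266.1 248.4]]
scene stud_left [[291.6, 228.9, 0.68]] [[291.4 227.3]]
scene stud_right [[273.9, 239.7, 0.56]] [[270.7 242.4]]
top keeper_post [[298.4, 206.8, 0.65]] [[296.3 206.7]]
top panel_grip [[412.7, 202.1, 0.74], [342.9, 202.3, 0.62]] [[340.2 202.6]]
top hole_left [[418.0, 184.8, 0.95], [324.4, 176.0, 0.94], [444.2, 244.7, 0.7], [338.0, 269.5, 0.66]] [[325.3 175.4]]
top hole_right [[397.6, 200.5, 0.96], [301.7, 262.3, 0.89], [432.0, 270.7, 0.89], [360.4, 174.2, 0.81]] [[360.9 175.7]]
top stud_left [[315.1, 175.4, 0.57], [120.3, 226.6, 0.18]] [[316.9 176. ]]
top stud_right [] [[352.8 176.3]]
t 8.35 pos [ 0.4939 -0.0234  0.2008] yang 88.86 z [-0. -0. -1.] shift [-0.0613 -0.1974  0.066 ] F [ 0.4  1.  -0.5] w 26.0 0.0
```

View pics/c3.png

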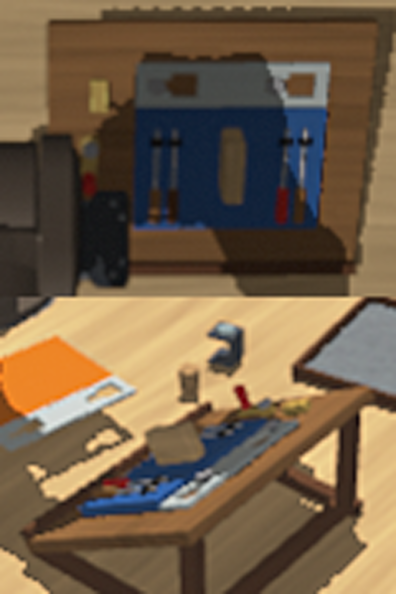

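The keeper's red post now stands at about (297,206), straight down the slope from the pivot. The grip is at (340,201) as predicted, so I grasp it next.

Request:
move_arm --motion '[{"tx": -0.015,"ty": -0.0494,"tz": 0,"twist": 0},{"tx": -0.015,"ty": -0.049,"tz": 0,"twist": 0},{"tx": -0.015,"ty": -0.049,"tz": 0,"twist": 0},{"tx": -0.016,"ty": -0.049,"tz": 0,"twist": 0},{"tx": 0,"ty": 0,"tz": 0,"twist": 0},{"tx": 0,"ty": 0,"tz": 0.03,"twist": 0},{"tx": 0,"ty": 0,"tz": 0.03,"twist": 0},{"tx": 0,"ty": 0,"tz": 0.02,"twist": 0},{"tx": 0,"ty": 0,"tz": 0.01,"twist": 0},{"tx": 0,"ty": 0,"tz": 0.006,"twist": 0},{"tx": 0,"ty": 0,"tz": 0,"twist": 0},{"tx": 0,"ty": 0,"tz": 0,"twist": 0}]' --gripper 0.13 --squeeze 25

```text
clock: 9.55
position: [0.55, -0.2157, 0.1058]
ee_rot: [0.031, 3.14, -0.001]
force: [-0.4, 0.0, 0.6]
width: 0.436
gripper_force: 0.0
```

```bash
python3 -c "
from h import *
to(EP,board((3,-19,50)))"
```

```text
t 9.55 pos [ 0.55   -0.2157  0.1058] yang 88.86 z [ 0.001 -0.    -1.   ] shift [-0.0014 -0.0063 -0.029 ] F [-0.4  0.   0.6] w 40.1 0.0
```

Request:
move_arm --motion '[{"tx": 0,"ty": -0.005,"tz": 0.001,"twist": 0},{"tx": 0,"ty": 0,"tz": 0,"twist": 0}]'

```text
clock: 9.75
position: [0.5495, -0.2217, 0.1046]
ee_rot: [0.033, 3.14, -0.001]
force: [-0.5, 0.1, -0.3]
width: 0.435
gripper_force: 0.0
```

Request:
move_arm --motion '[{"tx": 0,"ty": 0,"tz": 0,"twist": 0},{"tx": 0,"ty": 0,"tz": 0,"twist": 0},{"tx": 0,"ty": 0,"tz": 0,"twist": 0},{"tx": 0,"ty": 0,"tz": 0,"twist": 0},{"tx": 0,"ty": 0,"tz": 0,"twist": 0}]' --gripper 1

```text
clock: 10.25
position: [0.5494, -0.221, 0.1041]
ee_rot: [0.032, 3.141, -0.001]
force: [0.2, -1.7, 1.7]
width: 0.196
gripper_force: 25.0
```

```bash
python3 -c "
from h import *
to(EP,board((3,-19,50)))"
```

```text
t 10.25 pos [ 0.5494 -0.221   0.1041] yang 88.85 z [ 0.001 -0.001 -1.   ] shift [-0.0018 -0.001  -0.0307] F [ 0.2 -1.7  1.7] w 18.0 25.003552436828613
```

Request:
move_arm --motion '[{"tx": 0,"ty": 0.0033,"tz": 0,"twist": 0},{"tx": 0,"ty": 0.0033,"tz": 0,"twist": 0},{"tx": 0,"ty": 0.0033,"tz": 0,"twist": 0},{"tx": 0,"ty": 0.0033,"tz": 0,"twist": 0},{"tx": 0,"ty": 0.0033,"tz": 0,"twist": 0},{"tx": 0,"ty": 0.0033,"tz": 0,"twist": 0},{"tx": 0,"ty": 0.0033,"tz": 0,"twist": 0},{"tx": 0,"ty": 0.0024,"tz": 0,"twist": 0},{"tx": 0,"ty": 0,"tz": 0,"twist": 0},{"tx": 0,"ty": 0,"tz": 0,"twist": 0},{"tx": 0,"ty": 0,"tz": 0,"twist": 0}]'

```text
clock: 11.35
position: [0.5483, -0.1957, 0.1034]
ee_rot: [-0.034, -3.139, 0.001]
force: [-4.4, -7.1, 1.3]
width: 0.192
gripper_force: 25.0
```

```bash
python3 -c "
from h import *
to(EP,board((3,7,50)))"
```

```text
t 11.35 pos [ 0.5483 -0.1957  0.1034] yang 88.77 z [-0.002 -0.    -1.   ] shift [-0.0034 -0.0003 -0.0314] F [-4.4 -7.1  1.3] w 17.7 25.020938515663147
```

Request:
move_arm --motion '[{"tx": -0.0022,"ty": 0,"tz": -0.0013,"twist": 0},{"tx": 0,"ty": 0,"tz": 0,"twist": 0},{"tx": 0,"ty": 0,"tz": 0,"twist": 0}]'

```text
clock: 11.65
position: [0.5493, -0.196, 0.1041]
ee_rot: [-0.033, -3.137, 0.001]
force: [-6.0, -7.0, -1.2]
width: 0.195
gripper_force: 25.0
```

Request:
move_arm --motion '[{"tx": 0.001,"ty": 0,"tz": -0.0017,"twist": 0},{"tx": 0.001,"ty": 0,"tz": -0.0017,"twist": 0},{"tx": 0.001,"ty": 0,"tz": -0.0017,"twist": 0},{"tx": 0,"ty": 0,"tz": 0,"twist": 0}]'

```text
clock: 12.05
position: [0.548, -0.1952, 0.1094]
ee_rot: [-0.033, -3.14, 0.0]
force: [0.1, -5.7, -6.4]
width: 0.196
gripper_force: 25.1
```

Request:
move_arm --motion '[{"tx": 0,"ty": -0.001,"tz": 0,"twist": 0},{"tx": 0.0015,"ty": 0,"tz": -0.0026,"twist": 0},{"tx": 0.0015,"ty": 0,"tz": -0.0026,"twist": 0},{"tx": 0.0015,"ty": 0,"tz": -0.0026,"twist": 0},{"tx": 0,"ty": 0,"tz": 0,"twist": 0}]'

```text
clock: 12.55
position: [0.5445, -0.1951, 0.1185]
ee_rot: [0.03, 3.141, 0.001]
force: [0.2, -0.1, -4.1]
width: 0.193
gripper_force: 25.0
```

Request:
move_arm --motion '[{"tx": 0.005,"ty": 0,"tz": -0.0087,"twist": 0},{"tx": 0.0075,"ty": 0,"tz": -0.013,"twist": 0},{"tx": 0.0075,"ty": 0,"tz": -0.013,"twist": 0},{"tx": 0,"ty": 0,"tz": -0.02,"twist": 0},{"tx": 0,"ty": 0,"tz": -0.02,"twist": 0},{"tx": 0,"ty": 0,"tz": -0.02,"twist": 0},{"tx": 0,"ty": 0,"tz": -0.02,"twist": 0},{"tx": 0,"ty": 0,"tz": -0.01,"twist": 0},{"tx": 0,"ty": 0,"tz": 0,"twist": 0},{"tx": 0,"ty": 0,"tz": 0,"twist": 0}]'

```text
clock: 13.55
position: [0.524, -0.1954, 0.2425]
ee_rot: [-0.031, -3.141, -0.0]
force: [-0.1, 0.2, -4.6]
width: 0.193
gripper_force: 25.0
```

```bash
python3 -c "
from h import *
im=arm.get_image('scene');cv2.imwrite('pics/s4.png',cv2.resize(im[130:280,200:380,::-1],None,fx=4,fy=4,interpolation=cv2.INTER_CUBIC))
to(TP,(-.012,0,.2))"
```

```text
t 13.6 pos [ 0.5238 -0.1953  0.242 ] yang 88.86 z [-0.001  0.    -1.   ] shift [-0.0213  0.4043  0.0421] F [ 0.5 -0.1 -4.9] w 17.6 24.999237656593323
```

View pics/s4.png

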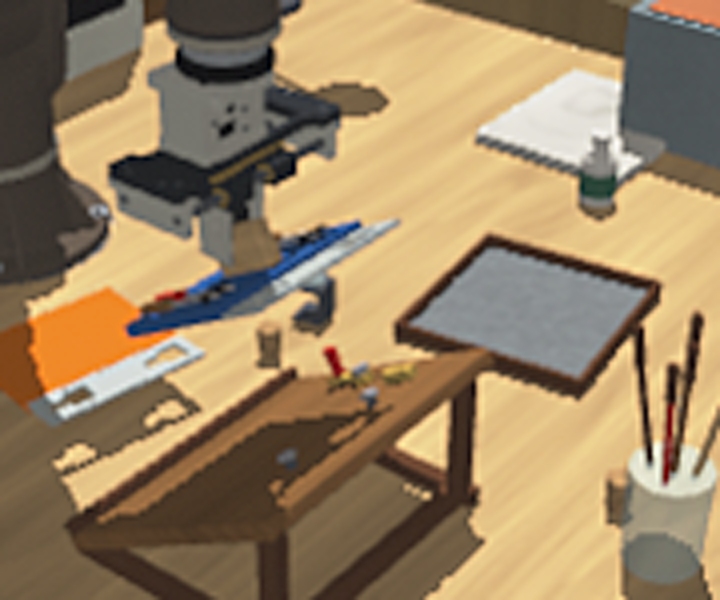

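The studs are bare on the easel. The panel hangs at about 30° in the gripper at crop (260,280), clear of everything. I carry it to the tray.

Request:
move_arm --motion '[{"tx": -0.002,"ty": 0.02,"tz": 0,"twist": 0},{"tx": -0.002,"ty": 0.04,"tz": 0,"twist": 0},{"tx": -0.002,"ty": 0.043,"tz": 0,"twist": 0},{"tx": -0.002,"ty": 0.043,"tz": 0,"twist": 0},{"tx": -0.002,"ty": 0.043,"tz": 0,"twist": 0},{"tx": -0.002,"ty": 0.043,"tz": 0,"twist": 0},{"tx": -0.002,"ty": 0.043,"tz": 0,"twist": 0},{"tx": -0.002,"ty": 0.043,"tz": 0,"twist": 0},{"tx": -0.002,"ty": 0.043,"tz": 0,"twist": 0},{"tx": 0,"ty": 0.03,"tz": 0,"twist": 0},{"tx": 0,"ty": 0.014,"tz": 0,"twist": 0},{"tx": 0,"ty": 0,"tz": 0,"twist": -0.09}]'

```text
clock: 14.8
position: [0.5494, 0.2119, 0.2412]
ee_rot: [0.198, -3.133, -0.0]
force: [0.2, -0.7, -4.0]
width: 0.196
gripper_force: 25.0
```

Request:
move_arm --motion '[{"tx": 0,"ty": 0,"tz": 0.03,"twist": 0},{"tx": 0,"ty": 0,"tz": 0.03,"twist": 0},{"tx": 0,"ty": 0,"tz": 0.02,"twist": 0},{"tx": 0,"ty": 0,"tz": 0,"twist": 0},{"tx": 0,"ty": 0,"tz": 0,"twist": 0}]'

```text
clock: 15.3
position: [0.5505, 0.2083, 0.1626]
ee_rot: [0.189, -3.135, 0.001]
force: [1.0, 0.2, -3.1]
width: 0.196
gripper_force: 25.0
```

```bash
python3 -c "
from h import *
to(TP,(-.015,0,.075))
im=arm.get_image('scene');cv2.imwrite('pics/s5.png',cv2.resize(im[110:260,250:430,::-1],None,fx=4,fy=4,interpolation=cv2.INTER_CUBIC))"
```

```text
t 15.3 pos [0.5505 0.2083 0.1626] yang 96.91 z [-0.001 -0.001 -1.   ] shift [0.0003 0.     0.0876] F [ 1.   0.2 -3.1] w 18.0 24.999342262744904
```

View pics/s5.png

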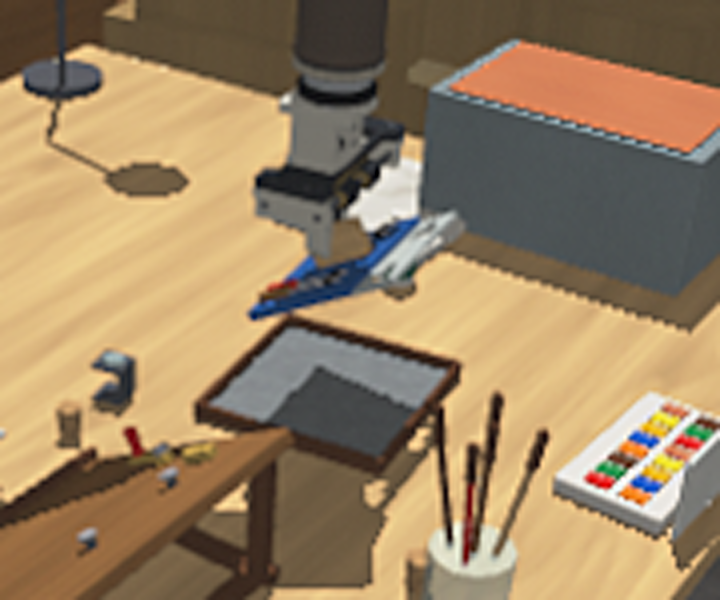

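The panel hangs above the tray, aligned with it, so I lower it in stages.

Request:
move_arm --motion '[{"tx": 0,"ty": 0,"tz": 0.03,"twist": 0},{"tx": 0,"ty": 0,"tz": 0.03,"twist": 0},{"tx": 0,"ty": 0,"tz": 0.02,"twist": 0},{"tx": 0,"ty": 0,"tz": 0.015,"twist": 0},{"tx": 0,"ty": 0,"tz": 0,"twist": 0},{"tx": 0,"ty": 0,"tz": 0,"twist": 0}]'

```text
clock: 15.95
position: [0.5515, 0.2093, 0.0691]
ee_rot: [-0.19, 3.134, 0.001]
force: [0.9, 0.1, -4.5]
width: 0.193
gripper_force: 25.0
```

Request:
move_arm --motion '[{"tx": 0,"ty": 0,"tz": 0,"twist": 0},{"tx": 0,"ty": 0,"tz": 0.004,"twist": 0},{"tx": 0,"ty": 0,"tz": 0.004,"twist": 0},{"tx": 0,"ty": 0,"tz": 0.004,"twist": 0},{"tx": 0,"ty": 0,"tz": 0.004,"twist": 0},{"tx": 0,"ty": 0,"tz": 0,"twist": 0}]' --squeeze 9

```text
clock: 16.55
position: [0.5501, 0.2088, 0.0511]
ee_rot: [0.19, -3.135, 0.001]
force: [0.5, -0.6, -5.0]
width: 0.198
gripper_force: 9.0
```

Request:
move_arm --motion '[{"tx": 0,"ty": 0,"tz": 0.003,"twist": 0},{"tx": 0,"ty": 0,"tz": 0.003,"twist": 0},{"tx": 0,"ty": 0,"tz": 0.003,"twist": 0},{"tx": 0,"ty": 0,"tz": 0,"twist": 0}]'

```text
clock: 16.95
position: [0.55, 0.2088, 0.0422]
ee_rot: [0.191, -3.135, 0.001]
force: [-0.0, -0.4, -5.7]
width: 0.199
gripper_force: 9.0
```

Request:
move_arm --motion '[{"tx": 0,"ty": 0,"tz": 0.003,"twist": 0},{"tx": 0,"ty": 0,"tz": 0.003,"twist": 0},{"tx": 0,"ty": 0,"tz": 0.003,"twist": 0},{"tx": 0,"ty": 0,"tz": 0,"twist": 0}]'

```text
clock: 17.35
position: [0.5501, 0.2089, 0.0332]
ee_rot: [0.191, -3.135, 0.0]
force: [-0.0, 0.1, -3.9]
width: 0.195
gripper_force: 9.0
```

```bash
python3 -c "
from h import *
to(TP,(-.015,0,.0266))
im=arm.get_image('scene');cv2.imwrite('pics/s6.png',cv2.resize(im[130:240,280:400,::-1],None,fx=5,fy=5,interpolation=cv2.INTER_CUBIC))"
```

```text
t 17.35 pos [0.5501 0.2089 0.0332] yang 96.96 z [-0.001 -0.    -1.   ] shift [ 0.0001 -0.0007  0.0066] F [-0.   0.1 -3.9] w 18.0 8.99981439113617
```

View pics/s6.png

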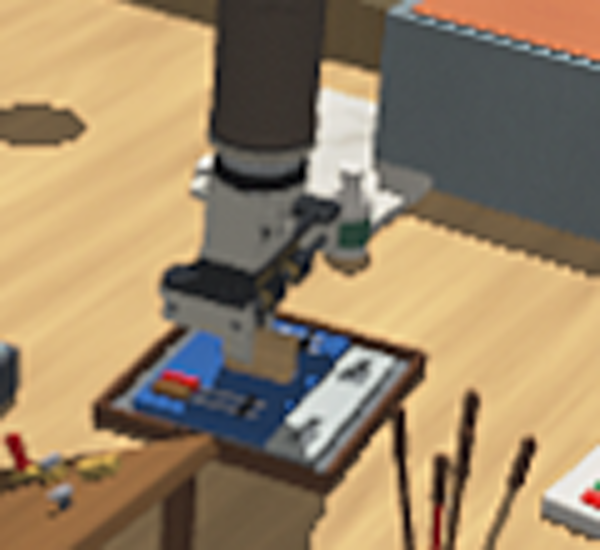

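The panel has swung nearly level and sits between the tray walls, just above the floor.

Request:
move_arm --motion '[{"tx": 0,"ty": 0,"tz": 0.002,"twist": 0},{"tx": 0,"ty": 0,"tz": 0.002,"twist": 0},{"tx": 0,"ty": 0,"tz": 0.002,"twist": 0},{"tx": 0,"ty": 0,"tz": 0.001,"twist": 0},{"tx": 0,"ty": 0,"tz": 0,"twist": 0},{"tx": 0,"ty": 0,"tz": 0,"twist": 0}]'

```text
clock: 18.0
position: [0.5519, 0.2092, 0.0281]
ee_rot: [-0.19, 3.133, 0.001]
force: [-0.7, -0.2, 7.7]
width: 0.195
gripper_force: 9.0
```

Request:
move_arm --motion '[{"tx": 0,"ty": 0,"tz": 0.002,"twist": 0},{"tx": 0,"ty": 0,"tz": 0,"twist": 0},{"tx": 0,"ty": 0,"tz": 0,"twist": 0},{"tx": 0,"ty": 0,"tz": 0,"twist": 0}]'

```text
clock: 18.4
position: [0.5522, 0.2093, 0.0263]
ee_rot: [-0.19, 3.132, 0.002]
force: [0.6, -1.1, 8.1]
width: 0.198
gripper_force: 9.0
```

Request:
move_arm --motion '[{"tx": 0,"ty": 0,"tz": 0.002,"twist": 0},{"tx": 0,"ty": 0,"tz": 0,"twist": 0},{"tx": 0,"ty": 0,"tz": 0,"twist": 0},{"tx": 0,"ty": 0,"tz": 0,"twist": 0}]'

```text
clock: 18.8
position: [0.5524, 0.2094, 0.0244]
ee_rot: [-0.19, 3.132, 0.002]
force: [0.0, -0.9, 8.2]
width: 0.195
gripper_force: 9.0
```

```bash
python3 -c "
from h import *
to(TP,(-.015,0,.0266))
im=arm.get_image('scene');cv2.imwrite('pics/s7.png',cv2.resize(im[170:240,290:390,::-1],None,fx=7,fy=7,interpolation=cv2.INTER_CUBIC))"
```

```text
t 18.8 pos [0.5524 0.2094 0.0244] yang 96.94 z [ 0.004  0.001 -1.   ] shift [ 0.0024 -0.0009 -0.0023] F [ 0.  -0.9  8.2] w 18.0 9.001893103122711
```

View pics/s7.png

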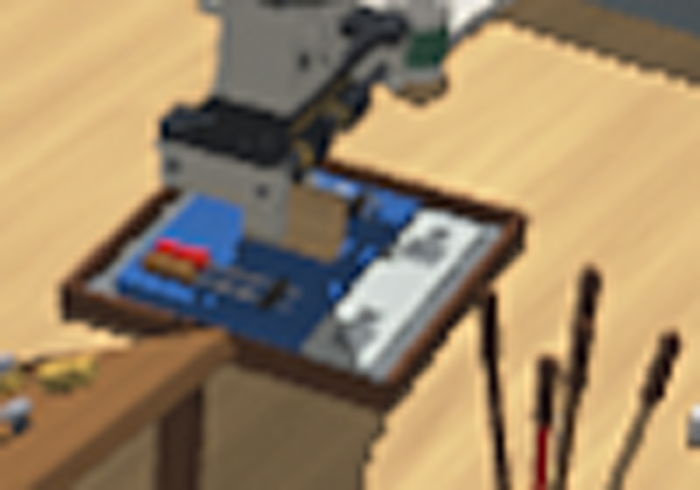

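The panel lies flat in the tray with lining showing on all visible sides. The steady 8 N means the fingers are only slipping on the grip, so I let go and retreat.

Request:
move_arm --motion '[{"tx": 0,"ty": 0,"tz": 0,"twist": 0},{"tx": 0,"ty": 0,"tz": 0,"twist": 0},{"tx": 0,"ty": 0,"tz": 0,"twist": 0},{"tx": 0,"ty": 0,"tz": -0.01,"twist": 0},{"tx": 0,"ty": 0,"tz": -0.03,"twist": 0},{"tx": 0,"ty": 0,"tz": -0.04,"twist": 0},{"tx": 0,"ty": 0,"tz": -0.05,"twist": 0},{"tx": 0,"ty": 0,"tz": -0.05,"twist": 0},{"tx": 0,"ty": -0.04,"tz": -0.02,"twist": 0},{"tx": 0,"ty": -0.05,"tz": 0,"twist": 0},{"tx": 0,"ty": -0.05,"tz": 0,"twist": 0},{"tx": 0,"ty": 0,"tz": 0,"twist": 0}]' --gripper 0.13

```text
clock: 20.05
position: [0.5682, 0.0608, 0.2241]
ee_rot: [-0.173, 3.135, -0.006]
force: [0.5, -0.7, -0.3]
width: 0.433
gripper_force: 0.0
```

```bash
python3 -c "
from h import *
t=arm.get_image('top');s=arm.get_image('scene')
cv2.imwrite('pics/f.png',cv2.resize(np.hstack([s[150:260,270:400],t[150:260,120:250]])[...,::-1],None,fx=3,fy=3,interpolation=cv2.INTER_CUBIC))"
```

```text
(no output)
```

View pics/f.png

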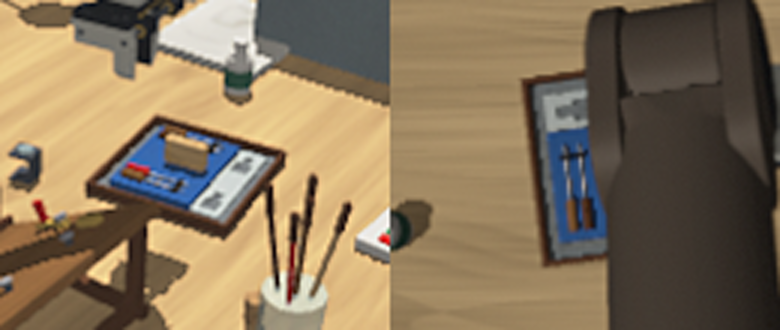

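The panel lies flat and centred in the tray, tools up, and the gripper is clear. I hand the job in.

```bash
python3 -c "
from cell import arm
print(arm.sign_off())"
```

```text
the job is handed in; nothing more can be done
None
```

The keeper is turned aside, and the blue panel is off the studs and lying flat in the tray, tools up and released; I handed the job in at about 20 s without touching any bystander, but the sign-off gave no verdict.

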